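Hook a dropped nut out from under the wall shelf

TASK

The big steel nut has rolled to the back of the bench under the wall shelf, where the hand should not go. Pick up the swarf hook by its wooden handle, drag the nut with it until it is a hand's breadth in front of the shelf's edge, and lay the hook down flat on the bench; then pick up the nut and put it in the steel parts dish. Leave the brass pipe elbow that lies back there where it is.

Things in the scene. Friction and masses are not known exactly. Their poses are not given: they have to be found in the camera images.
- hook_handle (a point): Swarf hook, loose, 0.18 kg, lying flat: wooden handle and steel rod bent into a hook. The point is the middle of the handle (110 long, 26 wide, 30 high), 15 above the bench. x runs along the rod to the hook end, y to the side the hook bends to, z up. The 8 mm rod lies at bench height along x to 218; its cross arm then goes to +y, from (222, 14) to its free end (206, 66).
- hook_mouth (a point): The inside of the hook, where the centre of a dragged nut comes to lie: 196 mm ahead (x) of the handle's middle and 28 mm to the +y side of the rod; 4 mm above the bench when the hook lies flat.
- nut_center (a point): The big steel hexagon nut, lying flat under the wall shelf (whose front edge is at x = 0.74 m, 0.34 m above the bench): 36 across its flats, 41 across its corners, 18 high, about 0.1 kg, loose. The point is its centre, 9 mm above the bench. Its x axis is square to a pair of flats (the flats face every 60 degrees from it), z up.
- elbow: Brass pipe elbow, 37 x 48 x 28, loose, lying about 14 cm to the left or the right of the nut at the back of the bench: the thing to leave alone. The origin is under its middle, at bench height.
- parts_dish: Round open steel parts dish on the left of the bench, 140 across the rim, 32 high, wall and floor about 4 to 5, sides slanting outwards; loose, 0.6 kg. The origin is the centre of its underside, at bench height; z up.
Not all that is in view belongs to the job. Leave any blue or turquoise look-alike of the part that bears nut_center alone.

How it is judged:
By the outcome, as a careful person would: the job done as asked, in the order asked, and still so for the second after the job is handed in, with the robot touching nothing.
It also fails if it takes over 72 s, if anything falls off the work surface, if the arm or the gripper's body presses on something with over 40 N, if the wrist force passes 120 N, or if a joint passes its speed limit or range.

ROBOT

A 7-joint arm with a two-finger parallel gripper is mounted at the origin on a cart in front of the work surface, level with it; the furniture and walls round the work are solid. World frame = base frame: x ahead of the robot, y to its left, z up, the work surface at z = 0. Lengths are in m, angles in rad, forces in N, time in s.
With the tool pointing down it reaches from about 0.425 to 0.875 m from the base axis. Payload 4.7 kg.
Tool frame: the origin (TCP) lies between the finger pads; the fingertips stand 14 mm ahead of it and the grasp point (between the pads) lies 5 mm behind it; z points along the fingers, y is the line along which they close (so a half turn about z gives the same grasp; the last joint's range is limited). The gripper opens to 87 mm and grips with 3 to 60 N. Pads are 19 mm wide; open, the fingers measure 117 mm over their backs; the gripper's body (75 mm by 190 mm) begins 51 mm behind the grasp point.
Start: joints at [-1.109, 0.321, -0.07, 1.45, 0.023, 1.371, -0.057], TCP at [0.281, 0.586, 0.237] pointing down, gripper open.
Joint ranges: [-2.86, 2.86], [-0.3, 2.09], [-1.38, 1.24], [0.06, 2.45], [-1.56, 4.7], [0.09, 2.05], [-2.69, 2.69]. Speed limits (rad/s): [2.57, 2.57, 3.14, 3.14, 3.14, 3.14, 3.14].

INTERFACE

Orientations are given as a rotation vector (axis times angle).
In Python, from bench import ctrl gives the robot as it stands.
- The arm moves only by the tool step_arm, never from a script. Its argument "commands" is a list of rows, each an object with "travel": the shift along the tool's x, y, z in m, a list of three; "turn": the turn, a rotation vector about the tool's x, y, z in degrees, a list of three. A call has 1 to 5 rows; each row is the pose to reach, as a shift and turn from the pose commanded when the call began, along the tool's axes at that moment; what a row does not reach only later rows make up. A row lasts 1/10 s, in which the tool goes at most 50 mm and 8.59 degrees, less where a joint would pass 70% of its speed; a pose out of reach is approached as far as the arm can. A call with a gripper value outside its range is refused whole. "gripper" is the opening, from 0 (shut) to 1 (fully open), set as the call begins (left out, the last holds). The fingers move at their own pace and stop on an object; "force" is the grip in N (left out, the last holds). Time passes only in rows, so rows that repeat a pose let the fingers close. It gives the time, the measured TCP pose, the force, the opening and the grip force at its end, in the units of the state.
- ctrl.get_state(): the state, without advancing time (a new reading comes with each control period).
- ctrl.get_image(name): name is "scene" or "side" or "wrist"; returns the picture (420x560x3 uint8, red, green, blue); there is no depth.
- ctrl.camera_model(name): a dict with "fx", "fy", "cx", "cy" (pixels), "k1" (the pictures are not rectified: a ray, as slopes to the right and down, at radius r is drawn at 1 + k1 r^2 times it, then the intrinsics apply), "R" (3x3) and "t" (3): a world point X has camera coordinates R X + t; the wrist camera has in their place "T_tool_cam" (4x4, takes a point from camera to tool coordinates, whose origin is the TCP and whose axes are the flange's). Camera axes: x right, y down, z forward; pixel columns grow to the right and rows downward; lengths in m; the calibration is good to about 2 mm. A picture is of the moment at which its call begins: read the wrist's pose just before it. camera_model takes no time and is no camera call.
- ctrl.close_job(): hands the job in; it is judged then, once.
The state is a dict: "time": time; "joint_positions": joint angles; "qd": joint speeds; "joint_torque": joint torques, N m; "position": TCP position; "tool_rot": TCP orientation; "ft_force": force on the tool from outside, world axes, zero at the start; "torque": the same for the moment, N m; "grip_width": opening from 0.0 (shut) to 1.0 (fully open); "grip_force": force on a finger pad.
Only numpy, scipy, OpenCV 4.12 (cv2) and the standard library are available. Lean on these libraries where they do the work, as an engineer would, in place of code of your own. Each camera call takes 0.05 s, during which the arm holds its last target. There are 200 camera calls.

## Working session

There is one attempt and no reset: what is moved stays moved. The work goes in short steps, Python scripts to look and compute and a tool call to move; the robot and the scene stay as the last step left them, time stands still between calls to the robot, and variables do not carry over. Pictures are saved under pics/ and viewed, at most 10 in all, crops included, and the job is handed in when it is done.

Besides the shell and the picture viewer there is one more tool, called after "Emit:" as a command line: name --argument value ..., lists and objects as JSON in quotes. step_arm: Moves the arm, as the interface text tells. Its arguments: {"type":"object","properties":{"commands":{"type":"array"},"gripper":{"type":"number"},"force":{"type":"number"}},"required":["commands"]}

```bash
mkdir -p pics; ls
cat > h.py <<'E'
import numpy as np, cv2
from scipy.spatial.transform import Rotation as R
from bench import ctrl
def snap(n,f):
    s=ctrl.get_state(); im=ctrl.get_image(n); cv2.imwrite('pics/'+f,im[:,:,::-1]); return s,im
def ray(n,u,v,s=None):
    m=ctrl.camera_model(n); d=np.array([(u-m['cx'])/m['fx'],(v-m['cy'])/m['fy']]); p=d.copy()
    for _ in range(20): p=d/(1+m['k1']*(p@p))
    r=np.array([p[0],p[1],1.])
    if n=='wrist':
        T=np.array(m['T_tool_cam']); Q=R.from_rotvec(s['tool_rot']).as_matrix()
        return Q@T[:3,3]+np.array(s['position']), Q@T[:3,:3]@r
    M=np.array(m['R']); return -M.T@np.array(m['t']), M.T@r
def pt(n,u,v,z=0,s=None):
    o,d=ray(n,u,v,s); return np.round(o+d*(z-o[2])/d[2],4)
def local(target,s=None):
    s=s or ctrl.get_state(); Q=R.from_rotvec(s['tool_rot']).as_matrix()
    return np.round(Q.T@(np.array(target)-np.array(s['position'])),4)
E
python3 - <<'E'
from h import *
s,a=snap('scene','a.png'); _,b=snap('side','b.png')
print(s['position'],s['time'],R.from_rotvec(s['tool_rot']).as_matrix().round(3))
E
```

```text
pics
[0.28127122 0.58539727 0.23547555] 0.0 [[-0.901  0.433 -0.001]
 [ 0.433  0.901 -0.002]
 [-0.    -0.002 -1.   ]]
```

View pics/a.png

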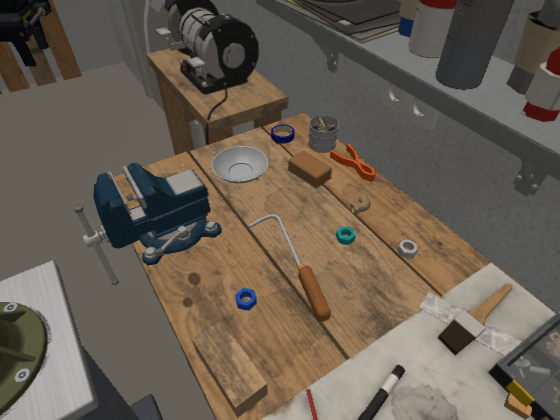

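View pics/b.png

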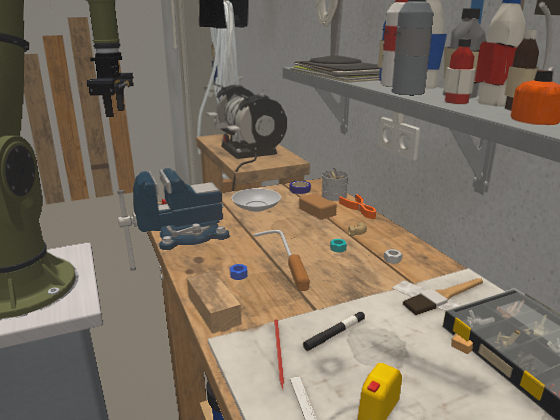

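The scene shows the handle from (301,268) to (324,317), rod bend at (277,217), free end at (250,225), steel nut at (408,248), elbow at (360,205) and dish at (240,163). The decoy nuts are at (345,235) and (246,299).

```bash
python3 - <<'E'
from h import *
for n,L in dict(scene=dict(h0=(303,271,.015),h1=(322,313,.015),bend=(277,217,.004),tip=(250,225,.004),nut=(408,248,.012),elb=(360,206,.012),dish=(240,163,.025),turq=(345,235,.012),blue=(246,299,.012),vise=(215,228,.02),wood=(310,168,.03),pl=(355,160,.01)),
 side=dict(h0=(292,260,.015),h1=(302,285,.015),bend=(283,232,.004),tip=(254,234,.004),nut=(393,257,.012),dish=(257,200,.025),turq=(338,245,.012))).items():
  for k,(u,v,z) in L.items(): print(n,k,pt(n,u,v,z))
E
python3 -c "
import cv2
a=cv2.imread('pics/a.png')[190:330,220:430]
cv2.imwrite('pics/a2.png',cv2.resize(a,None,fx=3.8,fy=3.8,interpolation=cv2.INTER_CUBIC))"
```

```text
scene h0 [ 0.5512 -0.1447  0.015 ]
scene h1 [ 0.5281 -0.2369  0.015 ]
scene bend [0.5906 0.0129 0.004 ]
scene tip [0.5278 0.0241 0.004 ]
scene nut [ 0.7674 -0.2115  0.012 ]
scene elb [ 0.7643 -0.0654  0.012 ]
scene dish [0.6006 0.2019 0.025 ]
scene turq [ 0.6803 -0.1149  0.012 ]
scene blue [ 0.4288 -0.1379  0.012 ]
scene vise [0.4547 0.0432 0.02  ]
scene wood [0.7332 0.0881 0.03  ]
scene pl [0.8653 0.0715 0.01  ]
side h0 [ 0.5478 -0.1477  0.015 ]
side h1 [ 0.5231 -0.2465  0.015 ]
side bend [0.5964 0.0077 0.004 ]
side tip [0.5262 0.0264 0.004 ]
side nut [ 0.7601 -0.2217  0.012 ]
side dish [0.5961 0.1842 0.025 ]
side turq [ 0.6779 -0.1221  0.012 ]
```

View pics/a2.png

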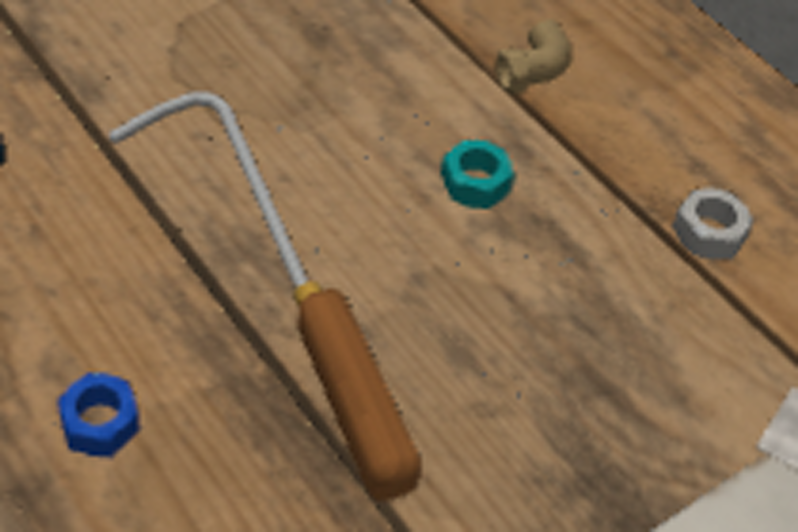

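Run:
```python
from h import *
for k,u,v,z in [('marb',350,355,.0),('marb',430,310,0),('marb',262,405,0),('brush',440,348,.01),('tape',425,300,0),('block',196,352,.0),('block',225,345,.04),('block',266,385,.04),('visetop',185,180,.12),('visetop',205,170,.12),('h0',305.5,267,.015),('h1',324,316,.015)]: print(k,pt('scene',u,v,z))
t=np.array([.545,-.18,.2]); print(local([.60,.25,.28]),local(t))
```

```text
marb [ 0.527  -0.3184  0.    ]
marb [ 0.7048 -0.3316  0.    ]
marb [ 0.363  -0.3062  0.    ]
brush [ 0.6579 -0.3924  0.01  ]
tape [ 0.7129 -0.3121  0.    ]
block [ 0.312  -0.1748  0.    ]
block [ 0.3531 -0.2092  0.04  ]
block [ 0.3765 -0.2975  0.04  ]
visetop [0.4312 0.1051 0.12  ]
visetop [0.4782 0.1124 0.12  ]
h0 [ 0.5607 -0.1395  0.015 ]
h1 [ 0.5275 -0.2435  0.015 ]
[-0.4326 -0.1645 -0.0441] [-0.5691 -0.5758  0.0366]
```

Emit:
step_arm --commands '[{"travel": [-0.05,-0.018,-0.008],"turn": [0,0,0]},{"travel": [-0.09,-0.036,-0.016],"turn": [0,0,0]},{"travel": [-0.135,-0.054,-0.024],"turn": [0,0,0]},{"travel": [-0.18,-0.07,-0.03],"turn": [0,0,0]},{"travel": [-0.23,-0.088,-0.03],"turn": [0,0,0]}]' --gripper 1 --force 50

```text
time: 0.6
position: [0.4495, 0.4081, 0.2674]
tool_rot: [0.696, 3.063, 0.002]
ft_force: [1.2, 1.1, -0.1]
grip_width: 0.995
grip_force: 0.0
```

Emit:
step_arm --commands '[{"travel": [-0.046,-0.018,-0.006],"turn": [0,0,0]},{"travel": [-0.09,-0.036,-0.012],"turn": [0,0,0]},{"travel": [-0.135,-0.054,-0.018],"turn": [0,0,0]},{"travel": [-0.18,-0.07,-0.024],"turn": [0,0,0]},{"travel": [-0.23,-0.088,-0.03],"turn": [0,0,0]}]'

```text
time: 1.1
position: [0.616, 0.2316, 0.2962]
tool_rot: [-0.696, -3.063, -0.0]
ft_force: [1.0, 0.4, -0.2]
grip_width: 0.999
grip_force: 0.0
```

```bash
python3 -c "
from h import *
s=ctrl.get_state();print(s['time'],s['position'],s['joint_positions'],local([.545,-.18,.2]))"
```

```text
1.1 [0.61602565 0.23156355 0.29616907] [-0.55659696  0.31914699  0.20689201  1.34308067 -0.06512835  1.48622466
  0.76933853] [-0.1139 -0.4018  0.0961]
```

Emit:
step_arm --commands '[{"travel": [-0.011,-0.04,0.009],"turn": [0,0,8]},{"travel": [-0.022,-0.08,0.018],"turn": [0,0,16]},{"travel": [-0.034,-0.12,0.028],"turn": [0,0,24]},{"travel": [-0.045,-0.16,0.038],"turn": [0,0,32]},{"travel": [-0.057,-0.2,0.048],"turn": [0,0,40]}]'

```text
time: 1.6
position: [0.5792, 0.0263, 0.2474]
tool_rot: [-1.71, -2.635, 0.0]
ft_force: [1.0, -0.4, 0.4]
grip_width: 1.001
grip_force: 0.0
```

Emit:
step_arm --commands '[{"travel": [-0.034,-0.024,0.01],"turn": [0,0,8]},{"travel": [-0.069,-0.047,0.019],"turn": [0,0,16]},{"travel": [-0.103,-0.07,0.029],"turn": [0,0,24]},{"travel": [-0.138,-0.094,0.038],"turn": [0,0,32]},{"travel": [-0.172,-0.117,0.048],"turn": [0,0,39]}]'

```text
time: 2.1
position: [0.5436, -0.1787, 0.1997]
tool_rot: [-2.492, -1.913, -0.0]
ft_force: [0.8, 0.5, -0.1]
grip_width: 0.997
grip_force: 0.0
```

Emit:
step_arm --commands '[{"travel": [0,0,0],"turn": [0,0,0]},{"travel": [0,0,0],"turn": [0,0,0]}]'

```text
time: 2.3
position: [0.5436, -0.1781, 0.1996]
tool_rot: [-2.488, -1.917, 0.001]
ft_force: [-0.2, 0.9, -0.0]
grip_width: 1.001
grip_force: 0.0
```

```bash
python3 -c "
from h import *
s,a=snap('wrist','w1.png');print(s['time'],s['position'],s['tool_rot'],s['joint_positions'])
import json;json.dump({k:list(s[k]) for k in('position','tool_rot')},open('w1.json','w'))"
```

```text
2.3 [ 0.543584   -0.17806292  0.19957546] [-2.48788773e+00 -1.91664121e+00  1.10149516e-03] [-0.23890717  0.19231638  0.57762115  1.71877451 -0.10967798  1.26410694
  0.10564815]
```

View pics/w1.png

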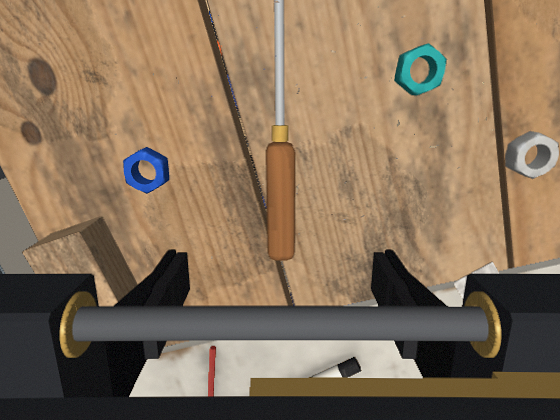

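Wrist view: the handle runs from (280,142) to (281,259), nearly straight up the picture. The steel nut's top is at (532,155), the turquoise nut at (421,69), the blue nut at (146,170), and the block corner near (98,220).

```bash
python3 -c "
from h import *
import json;s=json.load(open('w1.json'))
for k,u,v,z in [('h0',280,142,.02),('h1',281,259,.02),('rod',279,5,.004),('nut',532,155,.018),('nutin',535,157,.0),('blue',146,170,.018),('turq',421,69,.018),('blk',98,218,.04),('blk',133,300,.04),('blkbot',138,290,.0),('marble',470,283,0),('tape',490,265,0)]: print(k,pt('wrist',u,v,z,s))
h0=pt('wrist',280,142,.02,s);h1=pt('wrist',281,259,.02,s);d=h0-h1;print(np.linalg.norm(d),np.degrees(np.arctan2(d[1],d[0])),(h0+h1)/2)
Q=R.from_rotvec(s['tool_rot']).as_matrix();print(np.degrees(np.arctan2(Q[1,1],Q[0,1])))
g=(h0+h1)/2+d/np.linalg.norm(d)*.02; g[2]=.018; print(g,local(g))
"
```

```text
h0 [ 0.5524 -0.1399  0.02  ]
h1 [ 0.5252 -0.2472  0.02  ]
rod [ 0.5792 -0.0349  0.004 ]
nut [ 0.7611 -0.2072  0.018 ]
nutin [ 0.7743 -0.2158  0.    ]
blue [ 0.4311 -0.1339  0.018 ]
turq [ 0.6787 -0.1124  0.018 ]
blk [ 0.3853 -0.1605  0.04  ]
blk [ 0.3849 -0.2433  0.04  ]
blkbot [ 0.3708 -0.2527  0.    ]
marble [ 0.7031 -0.3313  0.    ]
tape [ 0.7247 -0.3159  0.    ]
0.11069385710146702 75.7754494334181 [ 0.5388  -0.19355  0.02   ]
-14.77947963077266
[ 0.54371446 -0.1741632   0.018     ] [ 0.0019 -0.0011  0.1818]
```

Emit:
step_arm --commands '[{"travel": [0.002,-0.001,0.045],"turn": [0,0,0]},{"travel": [0.002,-0.001,0.09],"turn": [0,0,0]},{"travel": [0.002,-0.001,0.135],"turn": [0,0,0]},{"travel": [0.002,-0.001,0.165],"turn": [0,0,0]},{"travel": [0.002,-0.001,0.1815],"turn": [0,0,0]}]'

```text
time: 2.85
position: [0.5428, -0.1721, 0.0158]
tool_rot: [-2.48, -1.922, 0.003]
ft_force: [0.4, -0.1, 0.2]
grip_width: 1.004
grip_force: 0.0
```

Emit:
step_arm --commands '[{"travel": [0,0,0],"turn": [0,0,0]},{"travel": [0,0,0],"turn": [0,0,0]},{"travel": [0,0,0],"turn": [0,0,0]},{"travel": [0,0,0],"turn": [0,0,0]},{"travel": [0,0,0],"turn": [0,0,0]}]' --gripper 0 --force 55

```text
time: 3.35
position: [0.5447, -0.175, 0.0198]
tool_rot: [2.486, 1.919, 0.003]
ft_force: [-0.4, -0.2, 0.2]
grip_width: 0.63
grip_force: 0.0
```

Emit:
step_arm --commands '[{"travel": [0,0,0],"turn": [0,0,0]},{"travel": [0,0,0],"turn": [0,0,0]},{"travel": [0,0,0],"turn": [0,0,0]},{"travel": [0,0,0],"turn": [0,0,0]},{"travel": [0,0,0],"turn": [0,0,0]}]'

```text
time: 3.85
position: [0.5441, -0.1749, 0.0187]
tool_rot: [2.486, 1.92, 0.0]
ft_force: [1.0, -0.1, -0.1]
grip_width: 0.3
grip_force: 55.0
```

Emit:
step_arm --commands '[{"travel": [0,0,-0.01],"turn": [0,0,0]},{"travel": [0,0,-0.03],"turn": [0,0,0]},{"travel": [0,0,-0.05],"turn": [0,0,0]},{"travel": [0,0,-0.07],"turn": [0,0,0]},{"travel": [0,0,-0.08],"turn": [0,0,0]}]'

```text
time: 4.35
position: [0.5447, -0.1753, 0.1008]
tool_rot: [2.486, 1.919, 0.003]
ft_force: [0.7, -0.5, -1.6]
grip_width: 0.291
grip_force: 55.0
```

Emit:
step_arm --commands '[{"travel": [-0.01,0.014,0],"turn": [0,0,4]},{"travel": [-0.021,0.028,0],"turn": [0,0,10]},{"travel": [-0.032,0.042,0],"turn": [0,0,16]},{"travel": [-0.042,0.057,0],"turn": [0,0,22]},{"travel": [-0.053,0.071,0],"turn": [0,0,28]}]'

```text
time: 4.85
position: [0.5994, -0.2442, 0.0982]
tool_rot: [-2.879, -1.255, 0.001]
ft_force: [-0.5, 0.1, -1.1]
grip_width: 0.293
grip_force: 55.0
```

Emit:
step_arm --commands '[{"travel": [0,0,0],"turn": [0,0,6]},{"travel": [0,0,0],"turn": [0,0,12]},{"travel": [0,0,0],"turn": [0,0,18]},{"travel": [0,0,0],"turn": [0,0,24]},{"travel": [0,0,0],"turn": [0,0,30]}]'

```text
time: 5.35
position: [0.5988, -0.2438, 0.0982]
tool_rot: [-3.106, -0.467, 0.002]
ft_force: [-0.3, -0.1, -2.4]
grip_width: 0.294
grip_force: 55.0
```

Emit:
step_arm --commands '[{"travel": [0,0,0],"turn": [0,0,6]},{"travel": [0,0,0],"turn": [0,0,12]},{"travel": [0,0,0],"turn": [0,0,17.6]},{"travel": [0,0,0],"turn": [0,0,17.6]},{"travel": [0,0,0],"turn": [0,0,17.6]}]'

```text
time: 5.85
position: [0.599, -0.2439, 0.0983]
tool_rot: [-3.141, 0.003, 0.001]
ft_force: [0.1, -0.8, -1.5]
grip_width: 0.294
grip_force: 55.0
```

```bash
python3 -c "
from h import *
s,a=snap('wrist','w2.png');print(s['time'],s['position'],s['tool_rot'],s['joint_positions'])
import json;json.dump({k:list(s[k]) for k in('position','tool_rot')},open('w2.json','w'))
_,b=snap('side','b2.png'); _,c=snap('scene','c2.png')
h=np.hstack([a[:250,100:500],cv2.resize(b[180:330,220:460],(400,250))]);
h2=np.hstack([cv2.resize(c[180:330,280:520],(400,250)),b[:250,150:550]])
cv2.imwrite('pics/m2.png',np.vstack([h,h2])[:,:,::-1])"
```

```text
5.85 [ 0.59897915 -0.24385821  0.09833422] [-3.14141037e+00  2.98868261e-03  1.19440104e-03] [-0.26860946  0.51901126  0.81115284  1.64192222 -0.40341662  1.15733802
 -0.93055718]
```

View pics/m2.png

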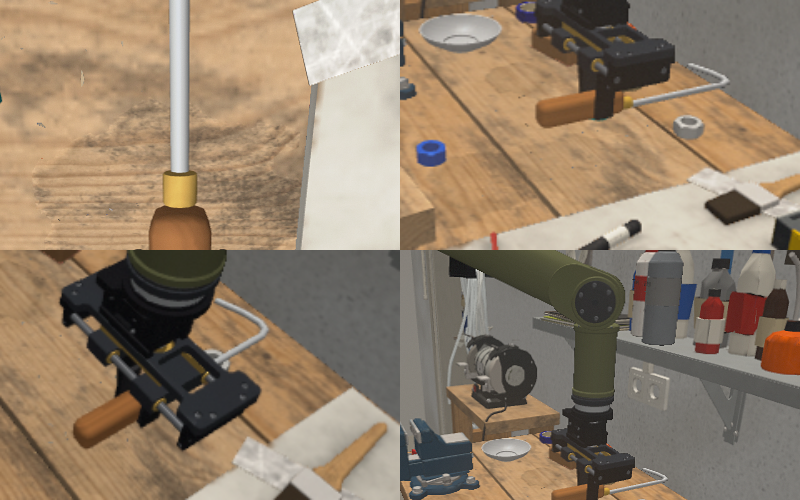

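Emit:
step_arm --commands '[{"travel": [0.004,0,0.02],"turn": [0,0,0]},{"travel": [0.004,0,0.04],"turn": [0,0,0]},{"travel": [0.004,0,0.06],"turn": [0,0,0]},{"travel": [0.004,0,0.072],"turn": [0,0,0]},{"travel": [0.004,0,0.078],"turn": [0,0,0]}]'

```text
time: 6.5
position: [0.6021, -0.2436, 0.0184]
tool_rot: [-3.141, 0.007, 0.005]
ft_force: [-2.2, 0.2, 9.2]
grip_width: 0.296
grip_force: 55.0
```

```bash
python3 -c "
from h import *
s=ctrl.get_state();print(s['time'],s['position'],s['ft_force'])
_,b=snap('side','b3.png'); _,c=snap('scene','c3.png')
cv2.imwrite('pics/m3.png',np.hstack([cv2.resize(c[200:300,340:460],(400,333)),cv2.resize(b[210:300,330:438],(400,333))])[:,:,::-1])"
```

```text
6.5 [ 0.60210446 -0.24364722  0.01839795] [-2.22091694  0.24964026  9.21361941]
```

View pics/m3.png

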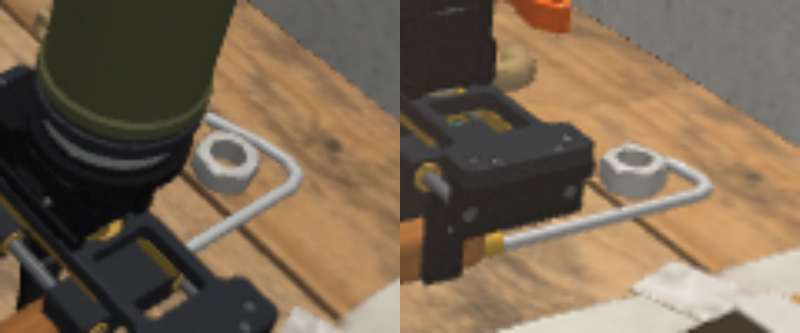

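The nut sits inside the hook, clear of the rod. Now I drag it.

Emit:
step_arm --commands '[{"travel": [-0.01,0,-0.001],"turn": [0,0,0]},{"travel": [-0.02,0,-0.001],"turn": [0,0,0]},{"travel": [-0.032,0,-0.001],"turn": [0,0,0]},{"travel": [-0.044,0,-0.001],"turn": [0,0,0]},{"travel": [-0.056,0,-0.001],"turn": [0,0,0]}]'

```text
time: 7.1
position: [0.546, -0.2439, 0.0219]
tool_rot: [-3.141, 0.008, -0.001]
ft_force: [1.3, -0.4, -1.2]
grip_width: 0.292
grip_force: 55.0
```

Emit:
step_arm --commands '[{"travel": [-0.014,0,0],"turn": [0,0,0]},{"travel": [-0.028,0,0],"turn": [0,0,0]},{"travel": [-0.042,0,0],"turn": [0,0,0]},{"travel": [-0.055,0,0],"turn": [0,0,0]},{"travel": [-0.066,0,0],"turn": [0,0,0]}]'

```text
time: 7.6
position: [0.48, -0.2436, 0.0218]
tool_rot: [-3.141, 0.008, -0.001]
ft_force: [0.5, 0.9, -0.7]
grip_width: 0.292
grip_force: 55.0
```

Emit:
step_arm --commands '[{"travel": [-0.006,0,0],"turn": [0,0,0]},{"travel": [-0.009,0,0],"turn": [0,0,0]},{"travel": [-0.009,0,0],"turn": [0,0,0]}]'

```text
time: 7.9
position: [0.4719, -0.2435, 0.0217]
tool_rot: [-3.141, 0.007, 0.0]
ft_force: [0.6, 0.4, -2.4]
grip_width: 0.294
grip_force: 55.0
```

```bash
python3 -c "
from h import *
s=ctrl.get_state();print(s['time'],s['position'],s['ft_force'])
_,b=snap('side','b4.png'); _,c=snap('scene','c4.png')
cv2.imwrite('pics/m4.png',np.hstack([cv2.resize(c[200:320,200:440],(400,200)),cv2.resize(b[210:330,200:440],(400,200))])[:,:,::-1])"
```

```text
7.9 [ 0.47190052 -0.24347346  0.02166202] [ 0.62290261  0.41450939 -2.37646632]
```

View pics/m4.png

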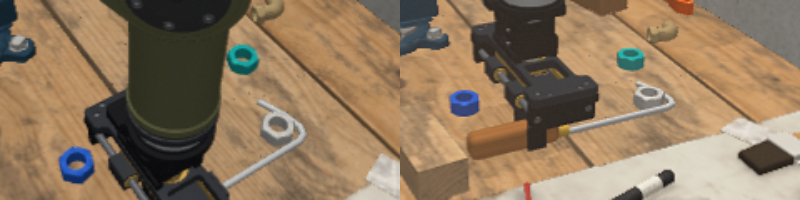

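Emit:
step_arm --commands '[{"travel": [0.01,0.004,0],"turn": [0,0,0]},{"travel": [0.02,0.008,0],"turn": [0,0,0]},{"travel": [0.032,0.011,0],"turn": [0,0,0]},{"travel": [0.042,0.012,0.001],"turn": [0,0,0]},{"travel": [0.042,0.012,0.0025],"turn": [0,0,0]}]'

```text
time: 8.5
position: [0.5163, -0.2559, 0.0191]
tool_rot: [3.14, -0.005, 0.002]
ft_force: [-0.1, 0.0, -1.1]
grip_width: 0.29
grip_force: 55.0
```

Emit:
step_arm --commands '[{"travel": [0,0,0],"turn": [0,0,0]},{"travel": [0,0,0],"turn": [0,0,0]},{"travel": [0,0,0],"turn": [0,0,0]},{"travel": [0,0,0],"turn": [0,0,0]},{"travel": [0,0,0],"turn": [0,0,0]}]' --gripper 0.6

```text
time: 9.0
position: [0.514, -0.2556, 0.0193]
tool_rot: [-3.141, 0.007, -0.0]
ft_force: [-0.6, -0.4, -0.9]
grip_width: 0.586
grip_force: 0.0
```

Emit:
step_arm --commands '[{"travel": [0,0,-0.02],"turn": [0,0,0]},{"travel": [0,0,-0.06],"turn": [0,0,0]},{"travel": [0.04,-0.02,-0.09],"turn": [0,0,0]},{"travel": [0.07,-0.04,-0.12],"turn": [0,0,0]},{"travel": [0.07,-0.04,-0.14],"turn": [0,0,0]}]'

```text
time: 9.5
position: [0.59, -0.2107, 0.1615]
tool_rot: [-3.14, -0.006, -0.008]
ft_force: [0.8, 0.1, -0.2]
grip_width: 0.593
grip_force: 0.0
```

Emit:
step_arm --commands '[{"travel": [0,0,0],"turn": [0,0,0]},{"travel": [0,0,0],"turn": [0,0,0]}]'

```text
time: 9.7
position: [0.5836, -0.2166, 0.1589]
tool_rot: [-3.142, 0.008, 0.0]
ft_force: [0.1, -0.2, -1.2]
grip_width: 0.6
grip_force: 0.0
```

```bash
python3 -c "
from h import *
s,a=snap('wrist','w5.png');print(s['time'],s['position'],s['tool_rot'],s['joint_positions'])
import json;json.dump({k:list(s[k]) for k in('position','tool_rot')},open('w5.json','w'))"
```

```text
9.7 [ 0.58361137 -0.21657104  0.15889882] [-3.14153397e+00  8.27982213e-03  4.13791493e-04] [-0.36736287  0.40822854  0.86426337  1.64867308 -0.32528233  1.23649251
 -1.01145095]
```

View pics/w5.png

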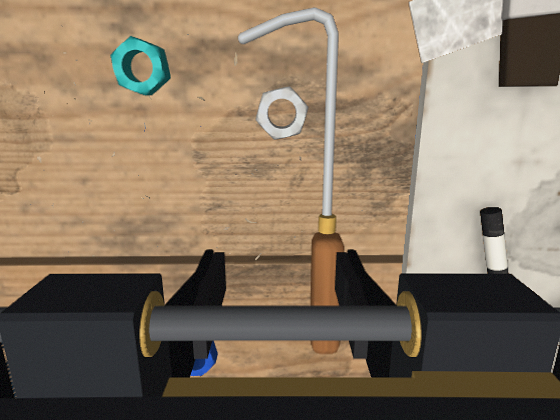

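The nut is at (282,113) in the open mouth of the hook, which lies flat. The rod is at column 330 and the turquoise nut at (140,66). Next I work out the nut's flats and position in code.

```bash
python3 -c "
from h import *
import json;s=json.load(open('w5.json'))
im=cv2.imread('pics/w5.png');hsv=cv2.cvtColor(im,cv2.COLOR_BGR2HSV)
m=((hsv[:,:,1]<45)&(hsv[:,:,2]>110)).astype(np.uint8)*255
k=np.zeros_like(m);k[80:148,246:316]=m[80:148,246:316]
c=max(cv2.findContours(k,cv2.RETR_EXTERNAL,cv2.CHAIN_APPROX_NONE)[0],key=cv2.contourArea)
P=np.array([pt('wrist',u,v,.018,s)[:2] for u,v in cv2.convexHull(c)[:,0].astype(float)])
ang=np.arange(0,180)
w=[np.ptp(P@[np.cos(a),np.sin(a)]) for a in np.radians(ang)]
print(cv2.contourArea(c),cv2.boundingRect(c),np.round(np.array(w)[::5]*1000,1))
f=[np.sum([w[(a+60*i)%180] for i in range(3)]) for a in range(60)];print('flat dir',np.argmin(f),min(f)/3)
ctr=(P.max(0)+P.min(0))/2;print(ctr,local([*ctr,.018]))
print(pt('wrist',330,60,.004,s),pt('wrist',330,180,.004,s))
"
```

```text
1920.5 (256, 87, 51, 52) [36.7 36.2 35.6 35.6 36.5 37.6 38.4 39.  39.3 39.4 39.2 38.7 37.9 36.9
 35.7 35.8 36.5 37.  37.3 38.  38.5 38.7 38.6 38.2 37.5 36.8 35.9 35.2
 36.3 37.4 38.2 38.7 38.9 38.8 38.4 37.7]
flat dir 13 0.035398567900057305
[ 0.64775 -0.21645] [ 0.0651 -0.0004  0.14  ]
[ 0.6851 -0.2533  0.004 ] [ 0.5931 -0.2566  0.004 ]
```

To keep the gripper body from poking under the shelf, I want to grasp the nut sideways (along 73°). I first swing the hook's rod a few degrees away from the nut.

Emit:
step_arm --commands '[{"travel": [-0.035,0.02,0.02],"turn": [0,0,0]},{"travel": [-0.07,0.04,0.05],"turn": [0,0,0]},{"travel": [-0.07,0.04,0.09],"turn": [0,0,0]},{"travel": [-0.07,0.04,0.125],"turn": [0,0,0]},{"travel": [-0.07,0.04,0.139],"turn": [0,0,0]}]'

```text
time: 10.25
position: [0.5098, -0.2549, 0.0158]
tool_rot: [-3.139, 0.011, 0.011]
ft_force: [-0.1, -0.1, -0.6]
grip_width: 0.597
grip_force: 0.0
```

Emit:
step_arm --commands '[{"travel": [0,0,0],"turn": [0,0,0]},{"travel": [0,0,0],"turn": [0,0,0]},{"travel": [0,0,0],"turn": [0,0,0]},{"travel": [0,0,0],"turn": [0,0,0]},{"travel": [0,0,0],"turn": [0,0,0]}]' --gripper 0 --force 40

```text
time: 10.75
position: [0.5153, -0.256, 0.0216]
tool_rot: [3.141, -0.006, 0.004]
ft_force: [0.0, -0.3, 3.8]
grip_width: 0.296
grip_force: 40.0
```

Emit:
step_arm --commands '[{"travel": [0,0,0],"turn": [0,0,0]},{"travel": [0,0,0],"turn": [0,0,2]},{"travel": [0,0,0],"turn": [0,0,4]},{"travel": [0,0,0],"turn": [0,0,6]},{"travel": [0,0,0],"turn": [0,0,7.5]}]'

```text
time: 11.25
position: [0.5154, -0.2564, 0.0216]
tool_rot: [3.134, -0.214, 0.004]
ft_force: [0.4, -0.7, 5.6]
grip_width: 0.296
grip_force: 40.0
```

Emit:
step_arm --commands '[{"travel": [0,0,0],"turn": [0,0,0]},{"travel": [0,0,0],"turn": [0,0,0]},{"travel": [0,0,0],"turn": [0,0,0]},{"travel": [0,0,0],"turn": [0,0,0]},{"travel": [0,0,0],"turn": [0,0,0]}]' --gripper 0.6

```text
time: 11.75
position: [0.514, -0.2556, 0.02]
tool_rot: [-3.134, 0.212, 0.0]
ft_force: [-0.2, 0.5, 0.1]
grip_width: 0.581
grip_force: 0.0
```

Emit:
step_arm --commands '[{"travel": [0,0,-0.02],"turn": [0,0,0]},{"travel": [0,0,-0.06],"turn": [0,0,0]},{"travel": [0.04,-0.02,-0.09],"turn": [0,0,0]},{"travel": [0.07,-0.04,-0.12],"turn": [0,0,0]},{"travel": [0.07,-0.04,-0.12],"turn": [0,0,0]}]'

```text
time: 12.25
position: [0.5966, -0.222, 0.1445]
tool_rot: [3.135, -0.2, 0.016]
ft_force: [0.5, -0.4, -0.2]
grip_width: 0.6
grip_force: 0.0
```

Emit:
step_arm --commands '[{"travel": [0,0,0],"turn": [0,0,5]},{"travel": [0,0,0],"turn": [0,0,9.5]},{"travel": [0,0,0],"turn": [0,0,9.5]},{"travel": [0,0,0],"turn": [0,0,9.5]}]'

```text
time: 12.65
position: [0.5885, -0.2256, 0.1398]
tool_rot: [3.106, -0.469, -0.001]
ft_force: [-0.1, 0.4, 0.7]
grip_width: 0.605
grip_force: 0.0
```

```bash
python3 -c "
from h import *
s,a=snap('wrist','w6.png');print(s['time'],s['position'],s['tool_rot'],s['ft_force'])
import json;json.dump({k:list(s[k]) for k in('position','tool_rot')},open('w6.json','w'))"
```

```text
12.65 [ 0.58853006 -0.22560467  0.13978363] [ 3.10643128e+00 -4.68660045e-01 -9.67444526e-04] [-0.10190204  0.37589019  0.67632537]
```

View pics/w6.png

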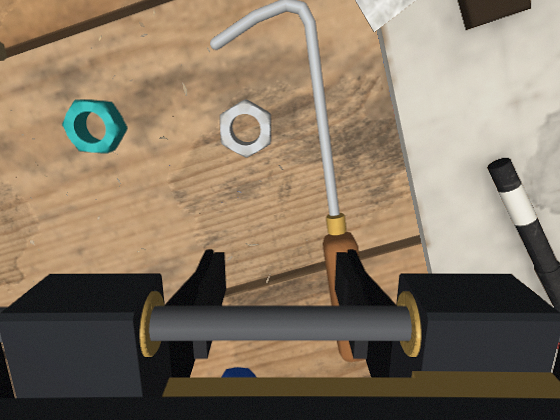

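The nut is at (246,128) with its flats square to the closing line. The rod is now about 80 px to the right and clear, and the hook lies flat.

```bash
python3 -c "
from h import *
import json;s=json.load(open('w6.json'))
c=pt('wrist',246,128,.018,s);c[2]=.018;print(c,local(c),local([.6478,-.2165,.018]))
for v in (100,128,160): print(local(pt('wrist',{100:318,128:322,160:327}[v],v,.004,s)))
print(pt('wrist',360,0,0,s))
d=[pt('scene',*p,.03) for p in [(213,163),(268,163),(240,150),(240,180)]];print(d,pt('scene',240,166,.03))
d=[pt('side',*p,.03) for p in [(233,199),(281,199),(257,191),(257,208)]];print(d)
"
```

```text
[ 0.6482 -0.2181  0.018 ] [ 0.0548 -0.0247  0.1218] [ 0.0539 -0.0262  0.1218]
[0.0733 0.0266 0.1358]
[0.0533 0.0302 0.1358]
[0.0295 0.0348 0.1359]
[ 0.7047 -0.3172  0.    ]
[array([0.5416, 0.2316, 0.03  ]), array([0.6564, 0.1594, 0.03  ]), array([0.6231, 0.2428, 0.03  ]), array([0.5677, 0.1402, 0.03  ])] [0.5924 0.1859 0.03  ]
[array([0.5334, 0.2065, 0.03  ]), array([0.6553, 0.1526, 0.03  ]), array([0.617 , 0.2378, 0.03  ]), array([0.571 , 0.1196, 0.03  ])]
```

```bash
python3 -c "
import cv2,numpy as np
a=cv2.imread('pics/a.png')[140:190,200:280];b=cv2.imread('pics/b.png')[180:220,225:289]
cv2.imwrite('pics/d.png',np.hstack([cv2.resize(a,(400,250)),cv2.resize(b,(400,250))]))"
```

```text
(no output)
```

View pics/d.png

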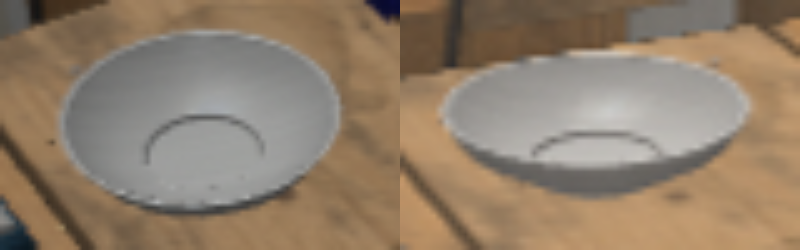

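Dish rim centre is about (0.597, 0.19). Now I grasp the nut.

Emit:
step_arm --commands '[{"travel": [0.0275,-0.0128,0.02],"turn": [0,0,0]},{"travel": [0.0545,-0.0255,0.04],"turn": [0,0,0]},{"travel": [0.0545,-0.0255,0.075],"turn": [0,0,0]},{"travel": [0.0545,-0.0255,0.105],"turn": [0,0,0]},{"travel": [0.0545,-0.0255,0.121],"turn": [0,0,0]}]'

```text
time: 13.2
position: [0.6469, -0.2167, 0.0159]
tool_rot: [-3.106, 0.47, 0.007]
ft_force: [-0.1, 0.2, 0.7]
grip_width: 0.595
grip_force: 0.0
```

Emit:
step_arm --commands '[{"travel": [0,0,0],"turn": [0,0,0]},{"travel": [0,0,0],"turn": [0,0,0]},{"travel": [0,0,0],"turn": [0,0,0]},{"travel": [0,0,0],"turn": [0,0,0]},{"travel": [0,0,0],"turn": [0,0,0]}]' --gripper 0 --force 35

```text
time: 13.7
position: [0.6498, -0.2181, 0.0213]
tool_rot: [3.106, -0.471, 0.005]
ft_force: [0.2, 0.1, 5.3]
grip_width: 0.4
grip_force: 35.0
```

Emit:
step_arm --commands '[{"travel": [0,0,-0.01],"turn": [0,0,0]},{"travel": [0,0,-0.04],"turn": [0,0,0]},{"travel": [0,0,-0.08],"turn": [0,0,0]},{"travel": [0,0,-0.12],"turn": [0,0,0]},{"travel": [0,0,-0.15],"turn": [0,0,0]}]'

```text
time: 14.2
position: [0.6488, -0.2176, 0.1724]
tool_rot: [-3.106, 0.471, -0.004]
ft_force: [0.4, 0.1, -1.5]
grip_width: 0.401
grip_force: 35.0
```

```bash
python3 -c "
from h import *
s=ctrl.get_state();print(s['time'],s['position'],s['joint_positions'],local([.597,.19,.168]))"
```

```text
14.2 [ 0.64883199 -0.21762178  0.17238211] [-0.33752114  0.55588236  0.89242504  1.46770798 -0.43822694  1.32438405
 -1.28508274] [-0.1705 -0.3739  0.0041]
```

Emit:
step_arm --commands '[{"travel": [-0.017,-0.037,0],"turn": [0,0,0]},{"travel": [-0.034,-0.075,0],"turn": [0,0,0]},{"travel": [-0.051,-0.112,0],"turn": [0,0,0]},{"travel": [-0.068,-0.15,0],"turn": [0,0,0]},{"travel": [-0.085,-0.187,0],"turn": [0,0,0]}]'

```text
time: 14.7
position: [0.6222, -0.0117, 0.1696]
tool_rot: [-3.105, 0.471, 0.0]
ft_force: [0.5, -0.7, -1.8]
grip_width: 0.404
grip_force: 35.0
```

Emit:
step_arm --commands '[{"travel": [-0.017,-0.037,0],"turn": [0,0,0]},{"travel": [-0.034,-0.075,0],"turn": [0,0,0]},{"travel": [-0.051,-0.112,0],"turn": [0,0,0]},{"travel": [-0.068,-0.15,0],"turn": [0,0,0]},{"travel": [-0.0855,-0.187,0],"turn": [0,0,0]}]'

```text
time: 15.2
position: [0.5959, 0.1922, 0.1697]
tool_rot: [-3.105, 0.471, 0.0]
ft_force: [1.3, 0.3, -0.6]
grip_width: 0.398
grip_force: 35.0
```

Emit:
step_arm --commands '[{"travel": [0,0,0],"turn": [0,0,0]},{"travel": [0,0,0],"turn": [0,0,0]}]'

```text
time: 15.4
position: [0.5959, 0.192, 0.1693]
tool_rot: [3.107, -0.466, -0.001]
ft_force: [-0.2, -1.2, -0.2]
grip_width: 0.403
grip_force: 35.0
```

```bash
python3 -c "
from h import *
s,a=snap('wrist','w7.png');print(s['time'],s['position'],s['grip_width'],s['joint_positions'],local([.597,.19,.034],s))
m=ctrl.camera_model('wrist')
hsv=cv2.cvtColor(a,cv2.COLOR_RGB2HSV);k=((hsv[:,:,1]<40)&(hsv[:,:,2]>90)).astype(np.uint8);k[245:]=0
n,l,st,c=cv2.connectedComponentsWithStats(k)
for i in range(1,n):
  if st[i,4]>800: print(st[i])
i=1+np.argmax(st[1:,4]);H=cv2.convexHull(np.argwhere(l==i)[:,::-1].astype(np.int32))[:,0]
P=np.array([pt('wrist',float(u),float(v),.032,s)[:2] for u,v in H if v<243])
A=np.c_[2*P,np.ones(len(P))];x=np.linalg.lstsq(A,(P**2).sum(1),rcond=None)[0];print(x[:2],np.sqrt(x[2]+x[:2]@x[:2]))"
```

```text
15.4 [0.59593289 0.19199718 0.16927655] 0.40316191024443154 [-1.03061827  0.40706416  0.86462115  1.62747399 -0.32213363  1.25761492
 -1.97424187] [0.0017 0.0016 0.1353]
[  187   108   176   137 20039]
[ 16 124  40  36 847]
[  69  208   45   37 1010]
[0.5966158  0.19737332] 0.06893484601192615
```

Circle fit on the rim gives radius 69 mm and centre (0.597, 0.197), so I shift by 4 mm and lower.

Emit:
step_arm --commands '[{"travel": [0,-0.004,0.04],"turn": [0,0,0]},{"travel": [0,-0.004,0.08],"turn": [0,0,0]},{"travel": [0,-0.004,0.11],"turn": [0,0,0]},{"travel": [0,-0.004,0.128],"turn": [0,0,0]},{"travel": [0,-0.004,0.136],"turn": [0,0,0]}]'

```text
time: 15.95
position: [0.5973, 0.1923, 0.0318]
tool_rot: [3.104, -0.475, -0.002]
ft_force: [-0.2, -0.5, -1.4]
grip_width: 0.402
grip_force: 35.0
```

Emit:
step_arm --commands '[{"travel": [0,0,0],"turn": [0,0,0]},{"travel": [0,0,0],"turn": [0,0,0]},{"travel": [0,0,0],"turn": [0,0,0]}]'

```text
time: 16.25
position: [0.5991, 0.1944, 0.0349]
tool_rot: [-3.104, 0.471, -0.004]
ft_force: [0.2, -0.5, -1.1]
grip_width: 0.402
grip_force: 35.0
```

Emit:
step_arm --commands '[{"travel": [0,0,0],"turn": [0,0,0]},{"travel": [0,0,0],"turn": [0,0,0]},{"travel": [0,0,0],"turn": [0,0,0]},{"travel": [0,0,0],"turn": [0,0,0]}]' --gripper 0.5

```text
time: 16.65
position: [0.5979, 0.1943, 0.0334]
tool_rot: [-3.106, 0.471, -0.001]
ft_force: [-0.8, -0.4, 0.4]
grip_width: 0.5
grip_force: 0.0
```

Emit:
step_arm --commands '[{"travel": [0,0,-0.02],"turn": [0,0,0]},{"travel": [0,0,-0.06],"turn": [0,0,0]},{"travel": [0,0,-0.1],"turn": [0,0,0]},{"travel": [0,0,-0.14],"turn": [0,0,0]},{"travel": [0,0,-0.16],"turn": [0,0,0]}]'

```text
time: 17.15
position: [0.5994, 0.1942, 0.1972]
tool_rot: [-3.103, 0.471, -0.007]
ft_force: [-1.3, -0.3, -0.5]
grip_width: 0.501
grip_force: 0.0
```

Emit:
step_arm --commands '[{"travel": [-0.02,0,-0.02],"turn": [0,0,0]},{"travel": [-0.04,0,-0.04],"turn": [0,0,0]},{"travel": [-0.04,0,-0.04],"turn": [0,0,0]},{"travel": [-0.04,0,-0.04],"turn": [0,0,0]}]'

```text
time: 17.55
position: [0.5597, 0.2064, 0.2334]
tool_rot: [-3.105, 0.47, -0.001]
ft_force: [0.3, -0.2, -0.4]
grip_width: 0.502
grip_force: 0.0
```

```bash
python3 -c "
from h import *
s,a=snap('wrist','w8.png');print(s['time'],s['position'],s['grip_width'])
hsv=cv2.cvtColor(a,cv2.COLOR_RGB2HSV);g=cv2.GaussianBlur(cv2.cvtColor(a,cv2.COLOR_RGB2GRAY),(3,3),0)
# coarse text view of the dish area
k=((hsv[:,:,1]<40)&(hsv[:,:,2]>90)).astype(np.uint8);k[245:]=0
n,l,st,c=cv2.connectedComponentsWithStats(k);i=1+np.argmax(st[1:,4]);x,y,w,h=st[i,:4];print(st[i])
for c_ in cv2.findContours(cv2.Canny(g,60,140),cv2.RETR_LIST,cv2.CHAIN_APPROX_NONE)[0]:
  b=cv2.boundingRect(c_)
  if 12<b[2]<80 and 12<b[3]<80 and x<b[0]<x+w and y<b[1]<y+h: print(b,pt('wrist',b[0]+b[2]/2,b[1]+b[3]/2,.023,s))
for r in cv2.resize(g[y:y+h,x:x+w],(40,20),interpolation=cv2.INTER_AREA): print(''.join(' .:-=+*#%@'[int(v)*10//256] for v in r))"
```

```text
17.55 [0.55969298 0.2063875  0.2333669 ] 0.5022484738844194
[  204    57   151   153 18022]
(268, 134, 25, 15) [0.5919 0.1971 0.023 ]
(262, 116, 36, 40) [0.5969 0.196  0.023 ]
(261, 113, 40, 40) [0.5993 0.1943 0.023 ]
(260, 113, 41, 45) [0.5972 0.1955 0.023 ]
(251, 106, 57, 58) [0.5979 0.1962 0.023 ]
(251, 106, 57, 58) [0.5979 0.1962 0.023 ]
(248, 103, 63, 63) [0.5984 0.1961 0.023 ]
(248, 103, 63, 63) [0.5984 0.1961 0.023 ]
*****++*******#############*************
********####**********#**######*********
**##**##********#################**++**#
****##*+*****######################*****
***#*+******#####%#%%%%%%%%%%###########
**#*+*****######%%%%%%%%%%%%%%%########*
*#*+*****#########%%%%%%%%%%%%%%%%######
**++****#######%%%%###%%%%%%%%%%%%####%#
#++*****####*#%%##%%%%%##%%%%%%%%%%%%#%#
#++*****####*%%#%%%%%%%%#%%%%%%%%%%%%##%
#++*****####*%%%%#%%%%%%%%%%%%%%%%%%%##%
#+++****####*%%#%%****#%#%%%%%%%%%%%%#%#
**++*****####*#%%%%%%%%%%%%%%%%%%%%%##%#
+**++*****########%%%%%##%%%%%%%%%######
++#++******#####%%%%%%%%%%%%%%%%%%####*#
+++**+******######%%%%%%%%%%%%#####%#+++
++**##*++*****######################**+=
******##*+*******################*+=----
****###*###***********#######*+=-==+++*+
*****##*##*######**###******************
```

Contours show a 41 px ring (about 38 mm, the nut) at the dish centre. I check that the elbow and decoys are unmoved, then hand in.

```bash
python3 -c "
from h import *
_,c=snap('side','f.png');b=cv2.imread('pics/b.png')[:,:,::-1]
ok=True
for n,(x,y) in dict(elbow=(357,229),turq=(338,245),blue=(238,271)).items():
  t=b[y-14:y+14,x-16:x+16]; r=cv2.matchTemplate(c[y-30:y+30,x-32:x+32],t,cv2.TM_CCOEFF_NORMED); m=cv2.minMaxLoc(r);print(n,m[1],np.array(m[3])-16); ok&=m[1]>.8 and max(abs(np.array(m[3])-16))<3
if ok: print(ctrl.close_job())"
```

```text
elbow 0.9988061189651489 [0 0]
turq 0.9994625449180603 [0 0]
blue 0.9995487332344055 [0 0]
the job is handed in; nothing more can be done
None
```

I dragged the nut with the hook to 92 mm in front of the shelf edge, laid the hook flat on the bench and put the nut in the steel dish; the elbow and both look-alike nuts did not move, and I handed the job in at about 18 s.

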